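# Tilt test: hang the tube carrier at the reading stop, draw the tube and hold it level

### The arm

A 6-joint arm with a two-finger parallel gripper is mounted at the origin on a cart in front of the work surface, level with it; the furniture and walls round the work are solid. World frame = base frame: x ahead of the robot, y to its left, z up, the work surface at z = 0. Lengths are in mm, angles in rad, forces in N, time in s.
With the tool pointing down it reaches from about 325 to 775 mm from the base axis. Payload 5.5 kg.
Tool frame: the origin (TCP) lies between the finger pads; the fingertips stand 25 mm ahead of it and the grasp point (between the pads) lies 6 mm ahead of it; z points along the fingers, y is the direction in which the jaws open and shut (so a half turn about z gives the same grasp; the last joint's range is limited). The gripper opens to 85 mm and grips with 20 to 120 N. Pads are 22 mm wide; open, the fingers measure 114 mm over their backs; the gripper's body (76 mm by 85 mm) begins 54 mm behind the grasp point. The pads swing forward as they close: fully open they stand 13 mm farther back than shut.
Start: joints at [1.169, 0.091, 1.231, -0, 1.82, -0.057], TCP at [202.81, 564.699, 256.275] pointing down, gripper open.
Joint ranges: [-2.87, 2.87], [-0.86, 2.18], [0.17, 2.46], [-1.51, 4.65], [0.06, 2.69], [-2.65, 2.65]. Speed limits (rad/s): [2.57, 2.57, 3.01, 3.14, 3.14, 3.14].

### API

Orientations are given as [roll, pitch, yaw] about the fixed x, y, z axes, in that order (R = Rz(yaw) Ry(pitch) Rx(roll)).
In Python, from station import manip gives the robot as it stands.
- The arm moves only by the shell command python3 -m jog 'ROWS' [FORCE]. ROWS is JSON, a list of rows, each a list of 3 entries, a list of its own where there are three numbers: the shift along the tool's x, y, z in m, then the turn, a rotation vector about the tool's x, y, z in rad, then the opening, from 0 (shut) to 1 (fully open). A call has 1 to 20 rows; each row is the pose to reach, as a shift and turn from the pose commanded when the call began, along the tool's axes at that moment; what a row does not reach only later rows make up. A row lasts 1/8 s, in which the tool goes at most 62.5 mm and 10.7 degrees, less where a joint would pass 70% of its speed; a pose out of reach is approached as far as the arm can. A call with a gripper value outside its range is refused whole. The fingers move at their own pace and stop on an object; FORCE is the grip in N (left out, the last holds). Time passes only in rows, so rows that repeat a pose let the fingers close. It gives the time, the measured TCP pose, the force and the opening at its end, in the units of the state.
- manip.sense(): the state, without advancing time (a new reading comes with each control period).
- manip.get_image(name): name is "scene" or "top" or "wrist"; returns the picture (480x640x3 uint8, red, green, blue); there is no depth.
- manip.get_calibration(name): a dict with "fovy" (degrees; the focal length in pixels is half the picture's height over the tangent of half this angle, whatever the lens; pixels are square), "cx", "cy" (the principal point, pixels), "cam_to_world" (4x4, takes a point from camera to world coordinates). Camera axes: x right, y up, looking along -z (the intrinsics and any distortion apply to the point x, -y, -z); pixel columns grow to the right and rows downward; lengths in mm; the calibration is good to about 2 mm. A picture is of the moment at which its call begins: read the wrist's pose just before it. get_calibration takes no time and is no camera call; for the wrist camera it gives the pose at the moment of the call.
- manip.finish_job(): hands the job in, once; it reports no verdict.
Trained networks look in the newest picture that a camera, given by its name, has taken for a name from the list of things; names that differ only in an ending like _2 or _b are one class to them, and where a whole thing is asked for, a point or a joint stands for the part that bears it (a point fixed in the world has none). Each returns a list of dicts, best first, with "confidence" (0 to 1); they miss things now and then, are a little off and sometimes report something else, mostly with a low value. They report only what shows in the picture. A call takes as long as a camera call.
- manip.search_frame(camera, target): "bbox" ([left, top, right, bottom] in pixels, round what is visible of it).
- manip.masks_of(camera, target): "pixels" (480x640 bool, what is visible of it) and "bbox" ([left, top, right, bottom] in pixels, round what is visible of it).
- manip.mark_of(camera, target): "xy" ([column, row] in pixels: a listed point, or the origin of a listed thing).
The state is a dict: "time": time; "joint_positions": joint angles; "joint_vel": joint speeds; "joint_efforts": joint torques, N m; "ee_pos": TCP position; "tool_rot": TCP orientation; "contact_force": force on the tool from outside, world axes, zero at the start; "torque": the same for the moment, N m; "opening": finger opening in mm.
Only numpy, scipy, OpenCV 4.12 (cv2) and the standard library are available. Lean on these libraries where they do the work, as an engineer would, in place of code of your own. Each camera call takes 0.05 s, during which the arm holds its last target. There are 200 camera calls.

### The job

Hook the tube carrier onto the bench rail at the rail's right-hand part, well short (at least a hand's breadth) of the stop clamp, so that it hangs there, and slide it along the rail until it touches the clamp, which marks the reading place. Let go of the carrier, draw the tube with the wide domed stopper up out of it and lay that tube over to level, as one does to see whether a clot holds; leave the carrier hanging at the clamp with the other tube standing in it, and disturb nothing else on the bench. The program finishes while still holding the tube level and still, raised clear above the rail and touching nothing but the gripper.

Things in the scene. Friction and masses are not known exactly. Their poses are not given: they have to be found in the camera images.
- carrier: Loose hook-on tube carrier of folded steel, 0.4 kg, 44 mm deep (x), 130 mm wide (y), standing on the 11 mm wooden board; -x is its open front, +x its back with the hooks. Origin: underside centre, z up. Floor 4 mm thick; top plate 50 to 56 mm up with two 19 mm bores at y = +45 and -45 mm (x = 0), where the tubes stand on the floor. Only the black grip and the tubes rise above 61 mm.
- carrier_grip (a point): Point in the carrier's upright black grip (10 mm thick in x, 18 mm wide in y, from 64 to 112 mm up, midway between the tubes at x = y = 0), 97 mm above the carrier's underside: take it here from above, closing along the carrier's x.
- hook_seat (a point): Middle of the underside of the carrier's two hooks (carrier x 28.75, y 0, z 58 mm; axes as the carrier); when hung it lies on the bar's top face. Hooks are 20 mm wide, at y = +40 and -40 mm, inner gap 13.5 mm in x (22 to 35.5 mm), lip hanging to 38 mm and flared backward at its foot; highest point 61 mm.
- rail: Fixed bench rail: flat steel bar 10 mm thick (x), 25 mm high, 360 mm long (y), top face 120 mm up, on two end posts 22 mm wide at y = +170 and -170 mm with feet 100 mm long in x. An 8 mm guide rod 71 mm up runs under the bar; the hung carrier's back leans on it. Origin on the worktop under the bar's middle; -x faces the robot.
- rail_top (a point): Middle of the bar's top face; axes as the rail. The carrier hangs on the robot's side (-x), its back to the bar and its y along the rail's y; its middle may be hooked on anywhere from y = -92 mm (right end) to 125 mm short of the clamp's stop face.
- stop_clamp: Stop clamp fixed on the left (+y) half of the rail at a place that varies: dark steel body 26 mm long in y with a black thumb screw in front; it stands 16.5 mm out before the bar and 4.5 mm over its top. Origin on the bar's top face at the clamp's middle; axes as the rail.
- clamp_face (a point): Middle of the clamp's right-hand (-y) stop face, which the carrier's left side meets; the carrier's middle is then 65 mm to the -y side of it.
- domed_tube: The tube to draw: stoppered glass tube 108 mm long, 16 mm across, wide domed white stopper 21 mm across from 88 to 108 mm; 22 g. Origin at its bottom end, z along the tube to the stopper. It stands in either bore of the carrier, its top 112 mm above the carrier's underside.
- tube_mid (a point): Middle of the domed-stopper tube, 54 mm from its bottom; z along the tube.
- straight_tube: The other tube, 108 mm long, 16 mm across, with a narrow straight stopper 17 mm across; origin at its bottom. Stays in the carrier's other bore.
- timer: White bench timer, 66 x 66 x 18 mm; leave it alone.
- forceps: Steel forceps 131 mm long, lying; leave them alone.
- dropper: Amber dropper bottle 33 mm across, 101 mm high, standing behind the carrier on the board; leave it alone.
- plate_a: Petri dish 90 mm across, 15 mm high; leave it alone.
- caliper: Slide caliper 201 mm long, lying near the front edge; leave it alone.

How it is judged (in metres and radians):
On the way, in this order (a step that is already met when the one before it is completed fails the run):
1. the carrier hangs on the rail by its hooks, its side at least 60 mm short of the clamp (x of hook_seat in the frame of rail_top between -0.006 and 0.006 m and z of hook_seat in the frame of rail_top between -0.006 and 0.005 m and y of hook_seat in the frame of rail_top above -0.1 m and angle between the y axis of carrier and the y axis of rail, either way round below 0.1 rad and angle between carrier's own z axis and vertical below 0.15 rad and contact force between carrier and rail above 0.3 N and y of hook_seat in the frame of clamp_face below -0.125 m), for 0.2 s.
2. the carrier has been slid along the rail to the clamp (gap under 8 mm), still hooked on (x of hook_seat in the frame of rail_top between -0.006 and 0.006 m and z of hook_seat in the frame of rail_top between -0.006 and 0.005 m and y of hook_seat in the frame of rail_top above -0.1 m and angle between the y axis of carrier and the y axis of rail, either way round below 0.1 rad and angle between carrier's own z axis and vertical below 0.15 rad and contact force between carrier and rail above 0.3 N and y of hook_seat in the frame of clamp_face between -0.073 and -0.055 m), for 0.2 s.
3. the domed tube is drawn right out of the carrier, the carrier being let go (z of domed_tube in the frame of carrier above 0.06 m and contact force between the fingers and domed_tube above 0.3 N and contact force between the arm and carrier below 0.3 N), for 0.1 s.
At the end, for the whole second after the job is handed in: Carrier hung on the rail within 8 mm of the clamp, untouched, the straight-stoppered tube standing in it; the domed tube held by the fingers alone, level within 20 degrees, at rest, its middle over 200 mm and its bottom end over 170 mm above the worktop (rail top 120 mm) (all of step 2 and horizontal distance between straight_tube and carrier between 0.036 and 0.052 m and z of straight_tube in the frame of carrier below 0.012 m and angle between straight_tube's own z axis and vertical below 0.25 rad and angle between domed_tube's own z axis and vertical between 1.22 and 1.92 rad and height (world z) of tube_mid above 0.2 m and height (world z) of domed_tube above 0.17 m and contact force between the fingers and domed_tube above 0.3 N and contact force between domed_tube and carrier below 0.05 N and contact force between domed_tube and rail below 0.05 N and contact force between domed_tube and stop_clamp below 0.05 N and contact force between the arm and carrier below 0.3 N and contact force between the fingers and straight_tube below 0.05 N and linear speed of domed_tube below 0.03 m/s and angular speed of domed_tube below 0.3 rad/s); the arm keeps its last pose, push and grip.
It fails at once if the carrier is lifted over the last stretch of rail before the clamp instead of being slid along it (y of hook_seat in the frame of clamp_face between -0.1 and 0 m and x of hook_seat in the frame of rail_top between -0.008 and 0.008 m and z of hook_seat in the frame of rail_top between 0.007 and 0.02 m).
It fails at once if the carrier is tipped over (angle between carrier's own z axis and vertical above 0.7 rad).
It fails at once if the other tube leaves the carrier (z of straight_tube in the frame of carrier above 0.04 m).
It fails at once if the timer, forceps, dropper bottle, petri dish or caliper is disturbed (distance of any of timer, forceps, dropper, plate_a, caliper from where it was at the start of the episode above 0.02 m).
It also fails if it takes over 64 s, if anything falls off the work surface, if the arm or the gripper's body presses on something with over 40 N, if the wrist force passes 120 N, or if a joint passes its speed limit or range.

## Working session

There is one attempt and no reset: what is moved stays moved. The work goes in short steps, Python scripts to look and compute and a shell command to move; the robot and the scene stay as the last step left them, time stands still between calls to the robot, and variables do not carry over. Pictures are saved under pics/ and viewed, about 8 in all and at most 12, crops included, and the job is handed in when it is done.

```bash
mkdir -p pics; ls; cat > h.py <<'E'
import numpy as np, cv2
from station import manip
from scipy.spatial.transform import Rotation as R
def ray(cam,xy,cal=None):
    c=cal or manip.get_calibration(cam); f=240/np.tan(np.radians(c["fovy"])/2)
    M=np.array(c["cam_to_world"]); d=np.array([(xy[0]-c["cx"])/f,-(xy[1]-c["cy"])/f,-1])
    return M[:3,3],M[:3,:3]@d
def atz(cam,xy,z,cal=None):
    o,d=ray(cam,xy,cal); return o+d*(z-o[2])/d[2]
def tri(rs):
    A=0;b=0
    for o,d in rs:
        d=d/np.linalg.norm(d);P=np.eye(3)-np.outer(d,d);A=A+P;b=b+P@o
    return np.linalg.solve(A,b)
def pose():
    s=manip.sense(); return np.array(s["ee_pos"]),R.from_euler('xyz',s["tool_rot"]),s
def shift(target,rot=None):
    p,r,s=pose(); print('shift m',np.round(r.inv().apply(np.array(target)-p)/1000,4))
    if rot is not None: print('turn',np.round((r.inv()*rot).as_rotvec(),4))
E
cat > a.py <<'E'
from h import *
np.set_printoptions(precision=1,suppress=True)
for c in("scene","top"):
    im=manip.get_image(c); cv2.imwrite(f"pics/{c}0.png",im[:,:,::-1])
    k=manip.get_calibration(c); print(c,k.get("fovy"),k["cx"],k["cy"],[x for x in k if x not in("fovy","cx","cy","cam_to_world")],np.array(k["cam_to_world"])[:3,3])
    for t in("carrier","carrier_grip","hook_seat","rail","rail_top","stop_clamp","clamp_face","domed_tube","tube_mid","straight_tube","timer","forceps","dropper","plate_a","caliper"):
        print(t,[(np.round(d["xy"]),round(d["confidence"],2)) for d in manip.mark_of(c,t)[:2]])
print(manip.sense())
E
python3 a.py
```

```text
pics
scene 54.32305397655538 310.0465346920448 235.05963491956356 [] [ 139.7 -805.8  530.6]
carrier [(array([246., 227.]), 0.69)]
carrier_grip [(array([244., 189.]), 0.75), (array([419., 330.]), 0.31)]
hook_seat [(array([256., 203.]), 0.82)]
rail []
rail_top [(array([416., 330.]), 0.73)]
stop_clamp [(array([393., 277.]), 0.6), (array([242., 220.]), 0.24)]
clamp_face [(array([386., 293.]), 0.8), (array([416., 328.]), 0.58)]
domed_tube [(array([241., 219.]), 0.49)]
tube_mid [(array([241., 203.]), 0.45)]
straight_tube [(array([244., 190.]), 0.72)]
timer [(array([229., 278.]), 0.61)]
forceps [(array([296., 360.]), 0.95), (array([241., 199.]), 0.22)]
dropper [(array([295., 227.]), 0.84), (array([244., 190.]), 0.62)]
plate_a [(array([392., 284.]), 0.94)]
caliper [(array([195., 242.]), 0.74)]
top 45.04849104757788 317.391678366892 235.59388834231794 [] [ 279.8  -19.7 1629.1]
carrier [(array([213., 237.]), 0.77), (array([232., 198.]), 0.56)]
carrier_grip [(array([206., 237.]), 0.69)]
hook_seat [(array([209., 230.]), 0.94)]
rail [(array([446., 248.]), 0.97)]
rail_top [(array([457., 242.]), 0.
[... 167 characters left out ...]
(array([194., 239.]), 0.45)]
straight_tube [(array([193., 240.]), 0.57), (array([229., 241.]), 0.41)]
timer [(array([416., 232.]), 0.68), (array([285., 289.]), 0.66)]
forceps [(array([399., 290.]), 0.49)]
dropper [(array([228., 201.]), 0.64)]
plate_a [(array([351., 185.]), 0.65)]
caliper [(array([211., 294.]), 0.73)]
{'time': 1.6, 'joint_positions': array([ 1.2,  0.1,  1.2, -0. ,  1.8, -0.1]), 'joint_vel': array([-0.,  0.,  0., -0.,  0.,  0.]), 'joint_efforts': array([ -0. , -45.8, -41.8,  -0. ,   0. ,  -0. ]), 'ee_pos': array([202.8, 564.7, 256.2]), 'tool_rot': array([-3.1,  0. ,  2.8]), 'contact_force': array([0.6, 0.3, 0.2]), 'torque': array([ 0., -0., -0.]), 'opening': 85.49487333716753}
```

```bash
python3 - <<'E'
import cv2
a=cv2.imread('pics/top0.png'); b=cv2.imread('pics/scene0.png')
cv2.imwrite('pics/t1.png',cv2.resize(a[170:330,160:500],None,fx=2.35,fy=2.35,interpolation=cv2.INTER_CUBIC))
E
```

```text
(no output)
```

View pics/t1.png

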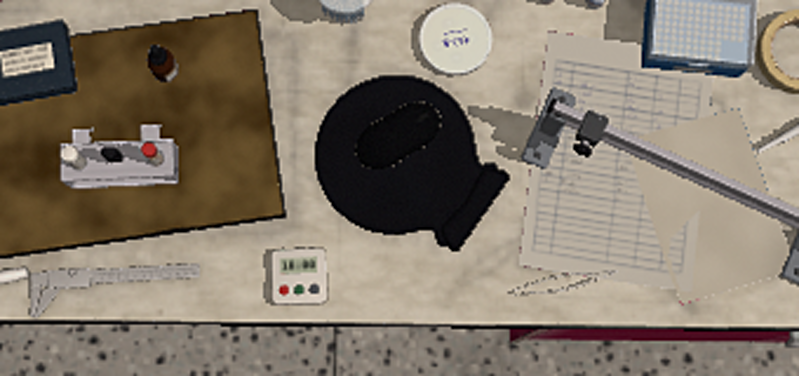

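View pics/scene0.png

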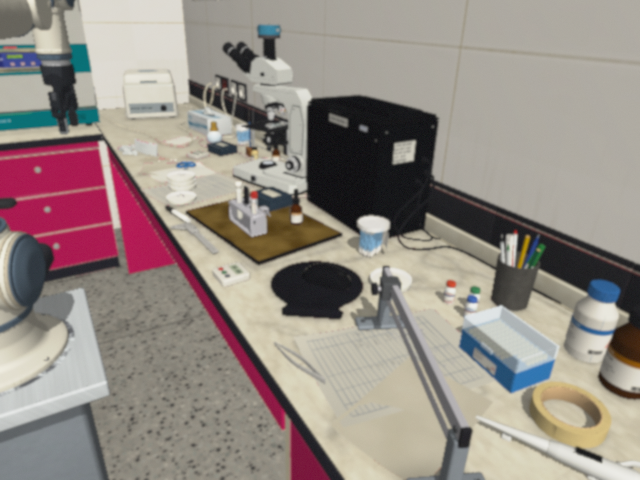

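Top view: the carrier stands at about px (207,236), its white domed tube on the left (+y), red straight tube on the right. The rail runs obliquely from (395,212) to about (520,271), with the clamp at about (411,225). The network's rail_top at (457,242) agrees. In the scene view, nothing stands between the carrier and the rail except low items.

```bash
python3 - <<'E'
from h import *
np.set_printoptions(precision=1,suppress=True)
print('grip',atz('top',(207.2,236),123),'rail_top',atz('top',(457,242),120),'railL',atz('top',(395.3,212.6),120),'clamp',atz('top',(411,225.5),124))
print(tri([ray('top',(457,242)),ray('scene',(416,330))]),tri([ray('top',(206.5,237)),ray('scene',(244,189))]))
g=atz('top',(207,236),123)
shift([g[0]-40,g[1],270],R.from_euler('xyz',[np.pi,0,np.pi/2+.03]))
k=manip.get_calibration('wrist');p,r,s=pose()
M=np.array(k['cam_to_world']);print('wristcam in tool',r.inv().apply(M[:3,3]-p),(r.inv().as_matrix()@M[:3,:3]),k['fovy'])
E
```

```text
grip [557.5 258.5 123. ] rail_top [ 549.1 -403.4  120. ] railL [ 627.2 -240.6  120. ] clamp [ 591.6 -281.3  124. ]
[ 550.4 -404.7  117.6] [557.1 260.7 118.2]
shift m [-0.4 -0.2 -0. ]
turn [-0.   0.   1.2]
wristcam in tool [  70.7   -0.2 -117.7] [[-0.   1.   0.3]
 [ 1.   0.  -0. ]
 [-0.   0.3 -1. ]] 58.47856090815148
```

```bash
python3 - <<'E'
from h import *
shift([557,259,270],R.from_euler('xyz',[np.pi,0,np.pi/2+.03]))
E
```

```text
shift m [-0.4366 -0.168  -0.0137]
turn [-1.000e-04  1.000e-04  1.196e+00]
```

```bash
python3 -m jog '[[[-0.437,-0.168,-0.014],[0,0,1.196],0.6],[[-0.437,-0.168,-0.014],[0,0,1.196],0.6],[[-0.437,-0.168,-0.014],[0,0,1.196],0.6],[[-0.437,-0.168,-0.014],[0,0,1.196],0.6],[[-0.437,-0.168,-0.014],[0,0,1.196],0.6],[[-0.437,-0.168,-0.014],[0,0,1.196],0.6],[[-0.437,-0.168,-0.014],[0,0,1.196],0.6],[[-0.437,-0.168,-0.014],[0,0,1.196],0.6],[[-0.437,-0.168,-0.014],[0,0,1.196],0.6],[[-0.437,-0.168,-0.014],[0,0,1.196],0.6],[[-0.437,-0.168,-0.014],[0,0,1.196],0.6],[[-0.437,-0.168,-0.014],[0,0,1.196],0.6]]'
cat > w.py <<'E'
from h import *
import sys
np.set_printoptions(precision=1,suppress=True)
name=sys.argv[1]
c=manip.get_calibration('wrist'); im=manip.get_image('wrist'); cv2.imwrite(f'pics/{name}.png',im[:,:,::-1])
p,r,s=pose(); print(p,s['tool_rot'],s['contact_force'],s['opening'],s['time'])
import pickle; pickle.dump(c,open(f'pics/{name}.pkl','wb'))
for a in sys.argv[2:]:
    t,z=a.split(':')
    print(t,[(np.round(d['xy'],1),round(d['confidence'],2),atz('wrist',d['xy'],float(z),c)) for d in manip.mark_of('wrist',t)[:2]])
E
python3 w.py w1 carrier_grip:108 hook_seat:69 domed_tube:15 straight_tube:15 carrier:11
```

```text
time: 3.1
ee_pos: [556.6, 259.8, 270.6]
tool_rot: [3.141, -0.0, 1.602]
contact_force: [-0.0, -0.5, 0.1]
opening: 50.9
[556.7 259.7 270.5] [ 3.1 -0.   1.6] [-0.   0.7  0.6] 51.28281584938332 3.15
carrier_grip [(array([334.5, 216.1]), 0.73, array([566.9, 263.6, 108. ]))]
hook_seat [(array([371.4, 204.5]), 0.63, array([596.3, 264.2,  69. ]))]
domed_tube [(array([328., 142.]), 0.71, array([562.8, 306. ,  15. ])), (array([330.1, 142.2]), 0.69, array([564.6, 305.9,  15. ]))]
straight_tube [(array([328.8, 241.1]), 0.93, array([566.8, 217.8,  15. ]))]
carrier [(array([332. , 189.1]), 0.72, array([567.9, 264.9,  11. ]))]
```

View pics/w1.png

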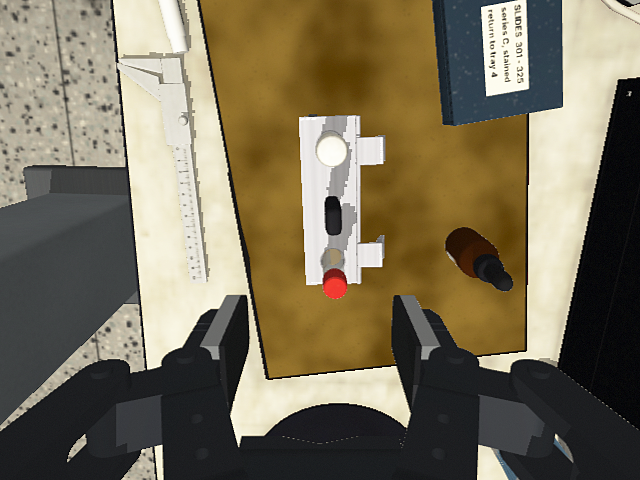

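The wrist view shows the carrier at px (300–385, 117–285): the white dome at (331,149), the black grip at (334,216), and the red stopper at (335,283). The dropper at (480,260) is clear of the fingers.

```bash
python3 - <<'E'
from h import *
import pickle
np.set_printoptions(precision=1,suppress=True)
c=pickle.load(open('pics/w1.pkl','rb'))
for n,u,z in [('dome',(331.5,149),121),('red',(335,285),123),('grip top',(334,216),123),('frontL',(300,117),67),('frontR',(306,285),67),('hookL',(385,137),72),('hookL2',(385,165),72),('hookR',(384,267),72),('hook inner',(357,150),72)]:
    print(n,atz('wrist',u,z,c))
E
```

```text
dome [562.8 308.8 121. ]
red [568.5 220.  123. ]
grip top [565.9 267.2 123. ]
frontL [540.8 326.4  67. ]
frontR [548. 196.  67.]
hookL [602.4 314.5  72. ]
hookL2 [603.9 294.5  72. ]
hookR [609.  215.2  72. ]
hook inner [582.8 304.7  72. ]
```

```bash
python3 - <<'E'
from h import *
shift([566,263.5,114],R.from_euler('xyz',[np.pi,0,np.pi/2+.058]))
E
```

```text
shift m [0.0042 0.009  0.1563]
turn [ 0.     -0.     -0.0276]
```

```bash
python3 -m jog '[[[0.004,0.009,0.05],[0,0,-0.028],0.45],[[0.004,0.009,0.09],[0,0,-0.028],0.45],[[0.004,0.009,0.125],[0,0,-0.028],0.45],[[0.004,0.009,0.15],[0,0,-0.028],0.45],[[0.004,0.009,0.1565],[0,0,-0.028],0.45],[[0.004,0.009,0.1565],[0,0,-0.028],0.45]]' 60; python3 w.py w2
```

```text
time: 4.15
ee_pos: [566.3, 263.2, 114.1]
tool_rot: [3.141, -0.0, 1.629]
contact_force: [0.2, 0.6, 0.5]
opening: 38.3
[566.7 263.3 115.1] [ 3.1 -0.   1.6] [-0.2 -0.4 -0. ] 38.473526066565626 4.2
```

View pics/w2.png

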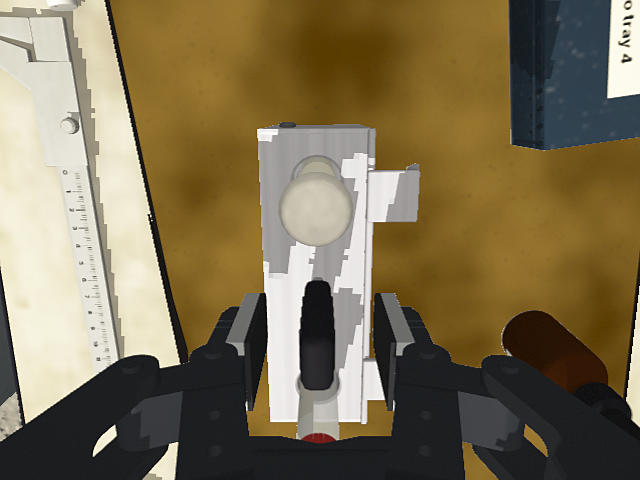

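The black grip (317,335) lies centred between the pads (255 and 385), and the carrier edges run parallel to the tool. I close and lift.

```bash
python3 -m jog '[[[0,0,0],[0,0,0],0],[[0,0,0],[0,0,0],0],[[0,0,0],[0,0,0],0],[[0,0,0],[0,0,0],0],[[0,0,0],[0,0,0],0],[[0,0,0],[0,0,0],0],[[0,0,-0.01],[0,0,0],0],[[0,0,-0.03],[0,0,0],0],[[0,0,-0.07],[0,0,0],0],[[0,0,-0.12],[0,0,0],0],[[0,0,-0.16],[0,0,0],0],[[0,0,-0.16],[0,0,0],0]]' 70; python3 - <<'E'
from h import *
# via hover near rail: rail yaw est
a=atz('top',(457,242),120);b=atz('top',(395.3,212.6),120);d=b-a;yaw=np.arctan2(-d[0],d[1]);print('rail yaw',yaw,np.linalg.norm(d))
Y=np.array([-np.sin(yaw),np.cos(yaw),0]);X=np.array([np.cos(yaw),np.sin(yaw),0])
for n,m in (('clamp',(411,225.5)),('face',(416,232))): print(n,(atz('top',m,122)-a)@Y)
rt=np.array([550,-404,120.])
t=rt-X*28.75-Y*60; t[2]=290
print(t,np.hypot(*t[:2])); shift(t,R.from_euler('xyz',[np.pi,0,np.pi/2+yaw]))
E
```

```text
time: 5.7
ee_pos: [567.2, 263.5, 279.3]
tool_rot: [3.133, -0.003, 1.629]
contact_force: [-0.2, 0.6, -4.3]
opening: 8.9
rail yaw -0.4477212184558474 180.5280978394719
clamp 128.31617272774602
face 109.07879899214664
[ 498.10896724 -445.63992338  290.        ] 668.3617916575239
shift m [-0.7039 -0.11   -0.0136]
turn [ 0.0075 -0.0048  0.5057]
```

```bash
python3 -m jog '[[[-0.01,-0.002,0],[0,0,0.01],0],[[-0.035,-0.005,0],[0,0,0.03],0],[[-0.075,-0.012,0],[0,0,0.05],0],[[-0.12,-0.019,0],[0,0,0.09],0],[[-0.165,-0.026,0],[0,0,0.12],0],[[-0.21,-0.033,-0.01],[0,0,0.15],0],[[-0.255,-0.04,-0.01],[0,0,0.18],0],[[-0.3,-0.047,-0.01],[0,0,0.21],0],[[-0.345,-0.054,-0.01],[0,0,0.25],0],[[-0.39,-0.061,-0.01],[0,0,0.28],0],[[-0.435,-0.068,-0.01],[0,0,0.31],0],[[-0.48,-0.075,-0.01],[0,0,0.34],0],[[-0.525,-0.082,-0.01],[0,0,0.37],0],[[-0.57,-0.089,-0.01],[0,0,0.41],0],[[-0.61,-0.095,-0.01],[0,0,0.44],0],[[-0.645,-0.101,-0.01],[0,0,0.47],0],[[-0.675,-0.106,-0.01],[0,0,0.495],0],[[-0.695,-0.109,-0.01],[0,0,0.506],0],[[-0.704,-0.11,-0.01],[0,0,0.506],0],[[-0.704,-0.11,-0.01],[0,0,0.506],0]]'; python3 w.py w3 hook_seat:240 rail_top:120 clamp_face:120 carrier_grip:280
```

```text
time: 8.2
ee_pos: [496.6, -446.1, 281.6]
tool_rot: [-3.138, -0.001, 1.122]
contact_force: [0.2, -0.4, -4.9]
opening: 9.0
[ 497.  -445.5  282.4] [-3.1 -0.   1.1] [-0.1  0.2 -3.7] 8.91898449164476 8.25
hook_seat [(array([370.3, 131.8]), 0.27, array([ 541.2, -396.5,  240. ]))]
rail_top [(array([371.2, 127.6]), 0.89, array([ 552.6, -404.8,  120. ]))]
clamp_face []
carrier_grip [(array([320.7, 337.5]), 0.7, array([ 498.8, -443.2,  280. ])), (array([372.6, 129.3]), 0.3, array([ 538.7, -392.7,  280. ]))]
```

View pics/w3.png

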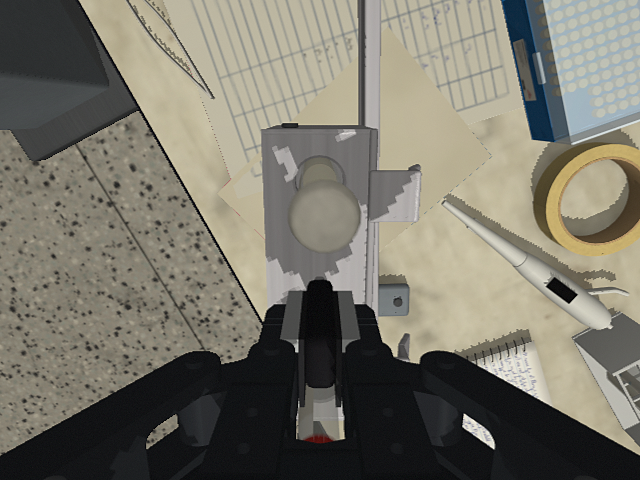

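The carrier is held straight and the bar shows ahead of it at cols 359–381, rows 0–125, with the hook at (395,195). I'll zoom to read the edges.

```bash
python3 - <<'E'
import cv2
a=cv2.imread('pics/w3.png')
cv2.imwrite('pics/w3c.png',cv2.resize(a[0:230,250:440],None,fx=4,fy=2.6,interpolation=cv2.INTER_NEAREST))
for r in (5,40,80,120): print(r,a[r,352:390].sum(1)//3)
E
```

```text
5 [177 176 175 179 185 136  85  86  92  71  59  56  77 133 161 173 174 173
 171 171 168 167 167 168 170 170 171 161 147 169 177 168 155 159 171 176
 177 175]
40 [174 178 178 182 169 156 101  83  94  72  60  58  79 136 167 178 177 176
 174 172 172 171 171 171 174 171 172 160 129 161 170 169 167 168 168 168
 168 168]
80 [173 172 173 173 176 185 114  81  95  73  60  56  80 139 171 181 180 178
 176 175 174 173 174 176 176 174 171 153 166 170 170 169 169 170 169 169
 169 167]
120 [175 175 176 177 177 188 112  80  97  76  61  57  81 139 175 182 181 178
 178 175 177 178 176 178 178 177 165 149 169 175 174 174 175 176 176 174
 176 175]
```

View pics/w3c.png

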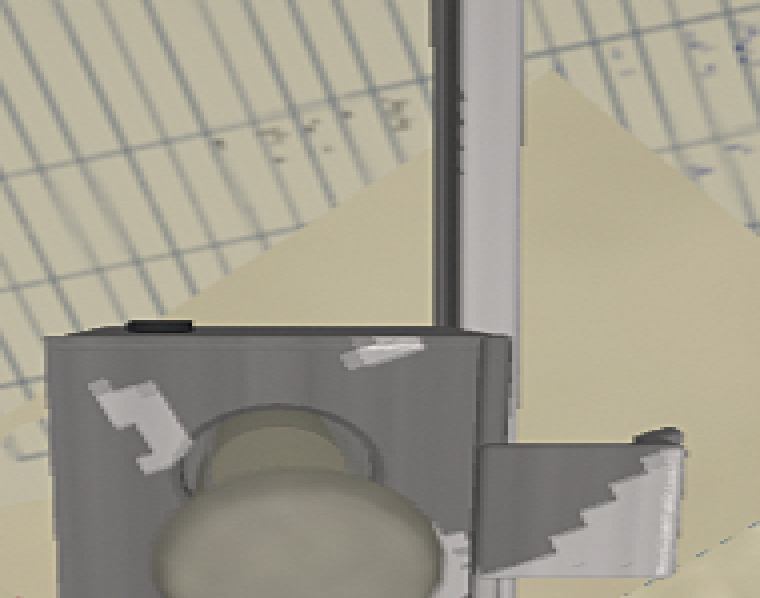

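```bash
cat > m3.py <<'E'
from h import *
import pickle,sys
np.set_printoptions(precision=2,suppress=True)
c=pickle.load(open('pics/w3.pkl','rb'))
p=np.array([496.8,-445.8,282]); r=R.from_euler('xyz',[np.pi,0,1.122])
M=np.array(c['cam_to_world'])[:3,3]; print('cam in tool',r.inv().apply(M-p),c['cx'],c['cy'])
def T(u,z): 
    w=atz('wrist',u,z,c); return r.inv().apply(w-p),w
L=[T((365.2,5.5),120),T((365.2,120.5),120)];Q=[T((379.5,5.5),120),T((378.9,120.5),120)]
for a in L+Q: print(a)
for n,u,dz in(('plate front',(262,130),56),('plate back',(370,130),56),('front2',(264.5,230),56),('back2',(370.5,230),56),('hook outer',(420.5,175),61),('hook inner',(371,175),61)): print(n,T(u,282-6-97+dz)[0])
E
python3 m3.py
```

```text
cam in tool [  70.47    0.75 -117.34] 319.78327285171724 236.58132574265628
(array([130.63,  26.66, 162.  ]), array([ 577.49, -339.67,  120.  ]))
(array([ 65.51,  28.55, 162.  ]), array([ 550.95, -399.17,  120.  ]))
(array([130.62,  35.04, 162.  ]), array([ 585.05, -343.32,  120.  ]))
(array([ 65.51,  37.16, 162.  ]), array([ 558.7, -402.9,  120. ]))
plate front [ 64.15 -21.21  47.  ]
plate back [64.14 18.99 47.  ]
front2 [ 25.55 -21.69  47.  ]
back2 [25.57 20.43 47.  ]
hook outer [48.1 37.7 42. ]
hook inner [48.1  19.33 42.  ]
```

```bash
python3 - <<'E'
import cv2
a=cv2.imread('pics/top0.png')
cv2.imwrite('pics/t2.png',cv2.resize(a[200:290,385:530],None,fx=5.5,fy=5.5,interpolation=cv2.INTER_NEAREST))
E
```

```text
(no output)
```

View pics/t2.png

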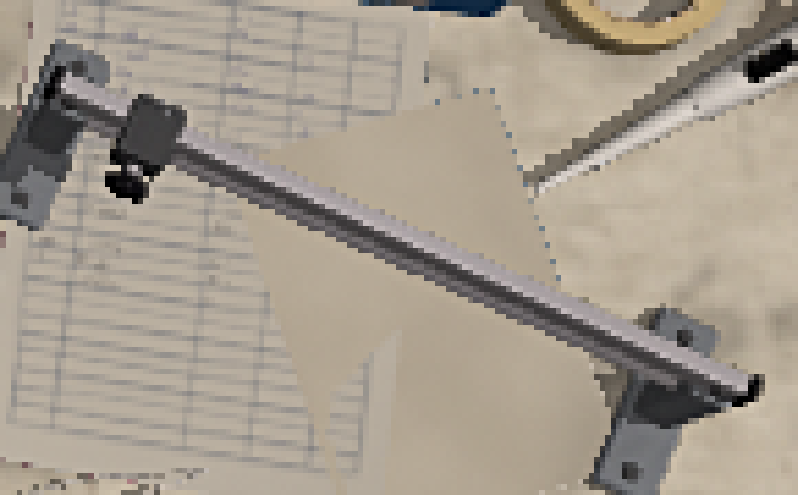

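The bar's top centreline runs from (62,82) to (748,385) in the crop. The clamp body sits around (155,125), with its right edge at about col 183.

```bash
python3 - <<'E'
from h import *
np.set_printoptions(precision=2,suppress=True)
f=lambda u,v,z:atz('top',(385+u/5.5-.5,200+v/5.5-.5),z)
a=f(62,82,120);b=f(748,385,120);m=(a+b)/2;d=a-b;yaw=np.arctan2(-d[0],d[1]);print('mid',m,'len',np.linalg.norm(d),'yaw',yaw)
yaw=-.418
Y=np.array([-np.sin(yaw),np.cos(yaw),0]);X=np.array([np.cos(yaw),np.sin(yaw),0])
print('clamp face y',(f(183,140,124)-m)@Y, 'left',(f(122,112,124)-m)@Y)
for w in([554.8,-401.0,120],[581.3,-341.5,120],[552.6,-404.8,120]): print('wrist vs top bar',(w-m)@X,(w-m)@Y)
p=np.array([496.8,-445.8,282]);print('tool now in rail',(p-m)@X,(p-m)@Y)
E
```

```text
mid [ 549.78 -405.13  120.  ] len 357.3360832880656 yaw -0.41774632351873603
clamp face y 114.29950128506188 left 146.5479074963204
wrist vs top bar 2.9108953638999218 5.817188721147795
wrist vs top bar 2.9762742559751167 70.95163218695527
wrist vs top bar 2.4428567193334434 1.4513050961307288
tool now in rail -31.909638389719394 -58.669790035133325
```

```bash
python3 -m jog '[[[0,0.0045,0.02],[0,0,-0.031],0],[[0,0.0045,0.05],[0,0,-0.031],0],[[0,0.0045,0.075],[0,0,-0.031],0],[[0,0.0045,0.088],[0,0,-0.031],0],[[0,0.0045,0.09],[0,0,-0.031],0],[[0,0.0045,0.09],[0,0,-0.031],0],[[0,0.0045,0.09],[0,0,-0.031],0]]'; python3 w.py w4; python3 - <<'E'
import cv2
a=cv2.imread('pics/w4.png')
cv2.imwrite('pics/w4c.png',cv2.resize(a[0:230,250:450],None,fx=4,fy=2.6,interpolation=cv2.INTER_NEAREST))
for r in (5,40,80,110): print(r,a[r,345:395].sum(1)//3)
E
```

```text
time: 9.32
ee_pos: [501.6, -448.3, 195.5]
tool_rot: [3.139, 0.001, 1.154]
contact_force: [-0.5, 0.0, -4.5]
opening: 9.0
[ 501.6 -448.3  195.3] [3.1 0.  1.2] [ 0.4  0.6 -3.8] 9.308582450287386 9.375
5 [149 163 170 171 170 170 169 169 170 170 171 172 172 168 155 141 131 137
 147 148 145 147  93  74  85  91  97  77  61  60  60  60  58  57 114 142
 155 169 168 165 165 164 164 161 162 160 161 158 161 162]
40 [172 172 171 171 172 165 153 146 153 164 169 170 171 172 170 172 171 172
 169 168 175 106  74  85  93  98  76  62  59  61  60  57  66  89  97 102
 106 106 106 106 106 103 105 104 104 104 103 102 104 103]
80 [167 166 167 166 167 167 166 168 167 167 167 168 166 168 167 168 167 169
 175 138  87  80  89  96  93  68  59  61  60  60  57  81  96 101 107 107
 108 107 105 105 104 105 105 105 105 104 105 106 106 105]
110 [169 169 168 168 169 168 168 170 167 168 169 169 168 167 168 168 168 172
 182 112  77  90  96  92  69  59  61  61  60  58  84  98 101 107 107 106
 108 106 107 105 105 106 107 107 105 106 106 105 103 102]
```

View pics/w4c.png

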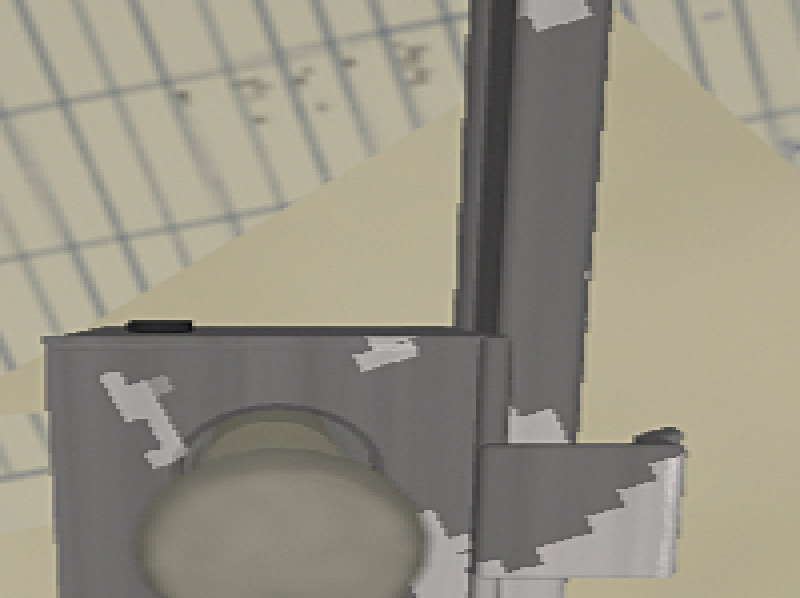

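```bash
cat > m4.py <<'E'
from h import *
import pickle
np.set_printoptions(precision=2,suppress=True)
c=pickle.load(open('pics/w4.pkl','rb'))
p=np.array([501.6,-448.3,195.4]); r=R.from_euler('xyz',[np.pi,0,1.154])
M=np.array(c['cam_to_world']); print('cam in tool',r.inv().apply(M[:3,3]-p)); print(r.inv().as_matrix()@M[:3,:3])
def T(u,z): return r.inv().apply(atz('wrist',u,z,c)-p)
for n,u in(('L5',(379,5.5)),('L40',(377.6,40.5)),('L80',(376.3,80.5)),('L110',(375.3,110.5)),('R5',(402.7,5)),('R125',(395.6,125)),('R165',(394.2,165))): print(n,T(u,120))
for n,u,dz in(('plate front',(261.2,130),56),('plate back',(370,130),56),('back plate lower',(377,130),50),('front2',(265,230),56),('back2',(370.5,230),56),('hook outer',(420.7,175),61),('hook outer2',(419.0,218),61),('hook inner',(371,175),61)): print(n,T(u,195.4-6-97+dz))
E
python3 m4.py
```

```text
cam in tool [  71.03    0.17 -117.67]
[[-0.    0.96  0.28]
 [ 1.    0.   -0.  ]
 [-0.    0.28 -0.96]]
L5 [112.18  24.8   75.4 ]
L40 [99.14 24.72 75.4 ]
L80 [83.54 24.75 75.4 ]
L110 [71.33 24.76 75.4 ]
R5 [112.36  34.41  75.4 ]
R125 [65.26 33.84 75.4 ]
R165 [47.93 34.06 75.4 ]
plate front [ 64.34 -21.17  47.  ]
plate back [64.31 19.41 47.  ]
back plate lower [64.06 22.82 53.  ]
front2 [ 25.67 -21.17  47.  ]
back2 [25.6  20.86 47.  ]
hook outer [48.21 38.25 42.  ]
hook outer2 [31.73 38.68 42.  ]
hook inner [48.23 19.73 42.  ]
```

The bar is parallel to the tool and centred within about 0.2 mm of the hook gap, relative to the carrier's own edges, so I lower it.

```bash
python3 -m jog '[[[0,0,0.006],[0,0,0],0],[[0,0,0.012],[0,0,0],0],[[0,0,0.018],[0,0,0],0],[[0,0,0.022],[0,0,0],0],[[0,0,0.025],[0,0,0],0],[[0,0,0.025],[0,0,0],0]]'; python3 -c "
from h import *
print(manip.sense()['contact_force'])"
```

```text
time: 10.12
ee_pos: [501.2, -447.9, 168.5]
tool_rot: [-3.141, -0.0, 1.154]
contact_force: [-0.6, 0.6, -5.0]
opening: 9.1
[-0.58984982  0.63073286 -4.98050189]
```

```bash
python3 -m jog '[[[0,0,0.0015],[0,0,0],0],[[0,0,0.003],[0,0,0],0],[[0,0,0.0045],[0,0,0],0],[[0,0,0.0045],[0,0,0],0]]'; python3 w.py w5 hook_seat:120 rail_top:120
```

```text
time: 10.62
ee_pos: [501.2, -448.1, 165.8]
tool_rot: [3.14, 0.001, 1.154]
contact_force: [-3.9, 3.3, 4.1]
opening: 8.7
[ 501.3 -448.1  165.9] [3.1 0.  1.2] [-3.2  2.7  4.4] 9.10904711549216 10.675
hook_seat []
rail_top [(array([398.1, 142.2]), 0.61, array([ 552.8, -405.3,  120. ]))]
```

```bash
python3 -m jog '[[[0,0,-0.0005],[0,0,0],0],[[0,0,-0.0005],[0,0,0],0],[[0,0,-0.0005],[0,0,0],0],[[0.004,0,-0.0005],[0,0,0],0],[[0.01,0,-0.0005],[0,0,0],0],[[0.018,0,-0.0005],[0,0,0],0],[[0.026,0,-0.0005],[0,0,0],0],[[0.034,0,-0.0005],[0,0,0],0],[[0.042,0,-0.0005],[0,0,0],0],[[0.05,0,-0.0005],[0,0,0],0],[[0.055,0,-0.0005],[0,0,0],0],[[0.055,0,-0.0005],[0,0,0],0]]'; python3 w.py w6 clamp_face:120 stop_clamp:120
```

```text
time: 12.28
ee_pos: [524.2, -398.1, 165.7]
tool_rot: [3.139, 0.001, 1.154]
contact_force: [-2.1, -1.8, 6.4]
opening: 9.0
[ 524.2 -398.1  165.8] [3.1 0.  1.2] [-1.4 -3.2  6.1] 8.80092447529546 12.325
clamp_face []
stop_clamp []
```

View pics/w6.png

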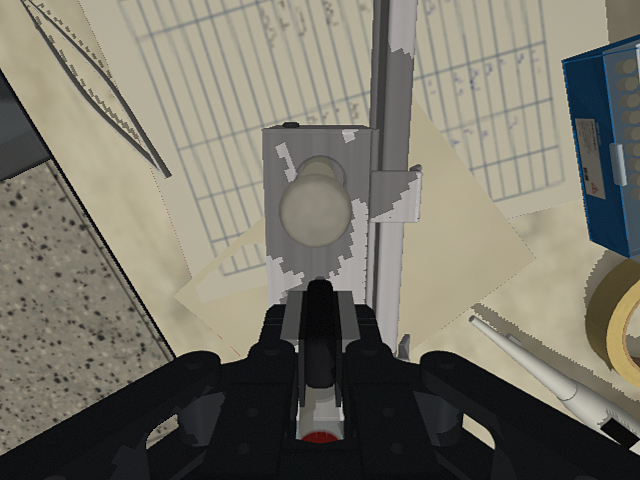

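The hook straddles the bar at (395,195) and the carrier slides freely. The clamp is still out of view, so I continue.

```bash
python3 -m jog '[[[0.005,0,0],[0,0,0],0],[[0.012,0,0],[0,0,0],0],[[0.02,0,0],[0,0,0],0],[[0.028,0,0],[0,0,0],0],[[0.036,0,0],[0,0,0],0],[[0.042,0,0],[0,0,0],0],[[0.045,0,0],[0,0,0],0],[[0.045,0,0],[0,0,0],0]]'; python3 w.py w7 clamp_face:120 stop_clamp:120
```

```text
time: 13.42
ee_pos: [542.2, -357.2, 165.8]
tool_rot: [3.139, 0.001, 1.153]
contact_force: [-1.1, -1.7, 5.0]
opening: 8.8
[ 542.2 -357.2  165.8] [3.1 0.  1.2] [-1.3 -3.8  5.8] 9.21883391649357 13.475
clamp_face [(array([360.4,  98.3]), 0.87, array([ 586.9, -294.3,  120. ]))]
stop_clamp [(array([398.5,  59.3]), 0.57, array([ 604.3, -287.6,  120. ]))]
```

View pics/w7.png

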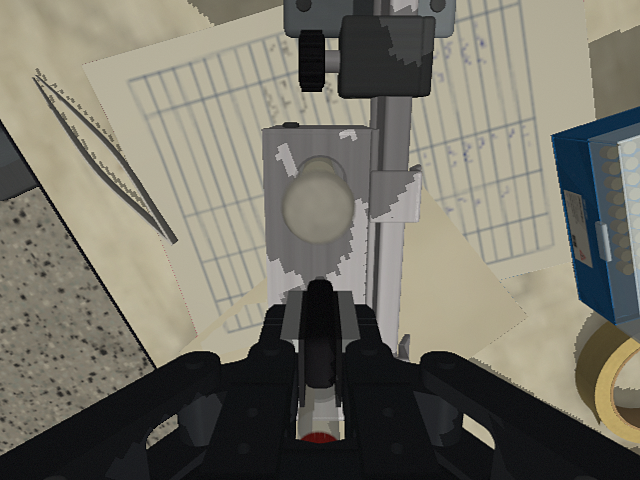

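The clamp body is at (385,57) with its stop face at row ~97; the carrier's edge is at row ~128, so the gap is about 11 mm. I creep on.

```bash
python3 -m jog '[[[0.003,0,0],[0,0,0],0],[[0.006,0,0],[0,0,0],0],[[0.009,0,0],[0,0,0],0],[[0.009,0,0],[0,0,0],0]]'; python3 -m jog '[[[0.001,0,0],[0,0,0],0],[[0.002,0,0],[0,0,0],0],[[0.002,0,0],[0,0,0],0]]';
```

```text
time: 14.08
ee_pos: [545.8, -349.1, 165.7]
tool_rot: [3.139, 0.001, 1.153]
contact_force: [-1.9, -3.3, 5.9]
opening: 8.8
time: 14.45
ee_pos: [546.5, -347.6, 165.7]
tool_rot: [3.139, 0.002, 1.153]
contact_force: [-2.5, -4.4, 5.5]
opening: 8.8
```

```bash
python3 -m jog '[[[0.001,0,0],[0,0,0],0],[[0.0015,0,0],[0,0,0],0],[[0.0015,0,0],[0,0,0],0]]'; python3 -m jog '[[[0.001,0,0],[0,0,0],0],[[0.0015,0,0],[0,0,0],0],[[0.0015,0,0],[0,0,0],0]]'; python3 w.py w8 clamp_face:120; python3 - <<'E'
import cv2
a=cv2.imread('pics/w8.png')
cv2.imwrite('pics/w8c.png',cv2.resize(a[40:230,230:450],None,fx=3,fy=3,interpolation=cv2.INTER_NEAREST))
E
```

```text
time: 14.82
ee_pos: [546.9, -346.5, 165.8]
tool_rot: [3.139, 0.002, 1.153]
contact_force: [-1.6, -5.6, 5.2]
opening: 9.0
time: 15.2
ee_pos: [547.0, -346.3, 165.9]
tool_rot: [3.139, 0.004, 1.151]
contact_force: [-4.2, -8.8, 6.6]
opening: 8.8
[ 547.  -346.3  165.9] [3.1 0.  1.2] [-4.4 -9.7  6. ] 8.99090150550389 15.25
clamp_face [(array([360.7, 128. ]), 0.86, array([ 587.9, -293.4,  120. ]))]
```

View pics/w8c.png

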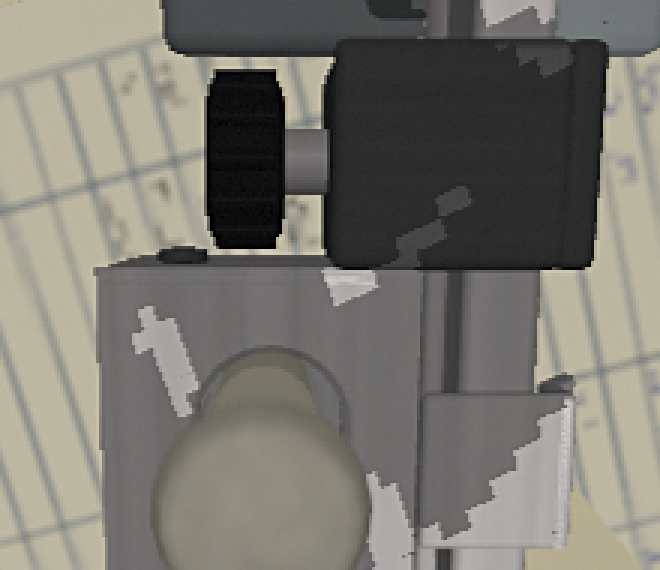

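Force jumped to about 10 N along the rail and the crop shows the carrier's edge meeting the clamp face, so it is touching. I relax the push, let go and rise.

```bash
python3 -m jog '[[[-0.001,0,0],[0,0,0],0],[[-0.0015,0,-0.0005],[0,0,0],0],[[-0.0015,0,-0.001],[0,0,0],0],[[-0.0015,0,-0.001],[0,0,0],0],[[-0.0015,0,-0.001],[0,0,0],0.4],[[-0.0015,0,-0.001],[0,0,0],0.4],[[-0.0015,0,-0.001],[0,0,0],0.4],[[-0.0015,0,-0.001],[0,0,0],0.4],[[-0.0015,0,-0.01],[0,0,0],0.4],[[-0.0015,0,-0.03],[0,0,0],0.4],[[-0.0015,0,-0.06],[0,0,0],0.4],[[-0.0015,0,-0.09],[0,0,0],0.4],[[-0.0015,0,-0.11],[0,0,0],0.4],[[-0.0015,0,-0.11],[0,0,0],0.4]]'; python3 w.py w9 clamp_face:120 hook_seat:120 carrier_grip:159 tube_mid:120 domed_tube:66 straight_tube:66; python3 - <<'E'
from h import *
import pickle
np.set_printoptions(precision=1,suppress=True)
c=pickle.load(open('pics/w9.pkl','rb')); p,r,s=pose()
for t in('domed_tube','straight_tube'):
    for d in manip.masks_of('wrist',t)[:2]:
        print(t,d['bbox'],d['confidence'])
im=cv2.imread('pics/w9.png').astype(int)
# stopper blob colours near expected
cv2.imwrite('pics/w9s.png',im)
E
```

```text
time: 17.05
ee_pos: [547.4, -345.6, 279.1]
tool_rot: [3.135, 0.001, 1.154]
contact_force: [0.5, -0.2, -0.3]
opening: 34.2
[ 547.1 -345.3  276.9] [3.1 0.  1.2] [ 0.2 -0.2  0.7] 34.325473287071645 17.1
clamp_face [(array([341.2, 123.3]), 0.65, array([ 586.9, -293.3,  120. ]))]
hook_seat [(array([364.6, 224.1]), 0.97, array([ 575.6, -359.4,  120. ])), (array([316. , 241.2]), 0.65, array([ 541.2, -357.1,  120. ]))]
carrier_grip [(array([316.2, 240.3]), 0.78, array([ 546.4, -345.8,  159. ]))]
tube_mid [(array([316.7, 157.9]), 0.62, array([ 564.2, -306.6,  120. ]))]
domed_tube [(array([321.3, 148.3]), 0.76, array([ 568.1, -306.5,   66. ]))]
straight_tube [(array([317.4, 259. ]), 0.61, array([ 529.2, -386.4,   66. ]))]
domed_tube [296.4, 142.7, 332.9, 185.0] 0.66
straight_tube [298.9, 270.5, 327.1, 334.2] 0.8
straight_tube [303.3, 80.1, 385.7, 124.4] 0.6[ WARN:0@0.843] global loadsave.cpp:1063 imwrite_ Unsupported depth image for selected encoder is fallbacked to CV_8U.
```

View pics/w9.png

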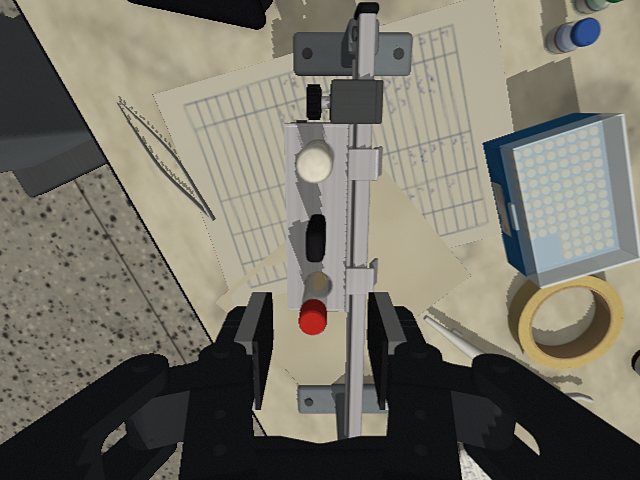

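The carrier hangs against the clamp by both hooks, with the grip free at (316,238). The dome is at (315,162) and the red tube still stands in its bore at (313,317).

```bash
python3 - <<'E'
from h import *
import pickle
np.set_printoptions(precision=1,suppress=True)
c=pickle.load(open('pics/w9.pkl','rb'))
w=atz('wrist',(315,162),170,c);print(w)
shift([(w[0]+564.9)/2,(w[1]-304.9)/2,170.5],R.from_euler('xyz',[np.pi,0,np.pi/2-.418]))
E
```

```text
[ 564.6 -303.4  170. ]
shift m [0.  0.  0.1]
turn [-0. -0.  0.]
```

```bash
python3 - <<'E'
from h import *
np.set_printoptions(precision=4,suppress=True)
p,r,s=pose(); print(p, r.inv().apply(np.array([564.7,-304.2,170.5])-p))
E
python3 -m jog '[[[0.02,0,0],[0,0,0],0.5],[[0.045,0,0],[0,0,0],0.5],[[0.045,0,0.02],[0,0,0],0.5],[[0.045,0,0.04],[0,0,0],0.5],[[0.045,0,0.05],[0,0,0],0.5],[[0.045,0,0.05],[0,0,0],0.5]]' 30
python3 - <<'E'
from h import *
np.set_printoptions(precision=4,suppress=True)
p,r,s=pose(); print(p, r.inv().apply(np.array([564.7,-304.2,170.5])-p),s['opening'])
E
```

```text
[ 546.6707 -345.0485  274.0414] [ 44.625    0.0591 103.5523]
time: 18.25
ee_pos: [565.0, -303.2, 224.0]
tool_rot: [-3.14, -0.0, 1.154]
contact_force: [-0.2, 1.0, 0.7]
opening: 43.1
[ 565.0327 -303.1971  223.9814] [-1.0718  0.1858 53.4808] 43.0687670980232
```

```bash
python3 -m jog '[[[-0.001,0,0.02],[0,0,0],0.5],[[-0.001,0,0.038],[0,0,0],0.5],[[-0.001,0,0.05],[0,0,0],0.5],[[-0.001,0,0.0535],[0,0,0],0.5],[[-0.001,0,0.0535],[0,0,0],0.5],[[-0.001,0,0.0535],[0,0,0],0],[[-0.001,0,0.0535],[0,0,0],0],[[-0.001,0,0.0535],[0,0,0],0],[[-0.001,0,0.0535],[0,0,0],0],[[-0.001,0,0.0535],[0,0,0],0],[[-0.001,0,0.0535],[0,0,0],0]]' 30
```

```text
time: 19.62
ee_pos: [564.9, -305.0, 172.2]
tool_rot: [3.14, 0.0, 1.154]
contact_force: [-0.0, 0.1, 5.2]
opening: 17.4
```

```bash
python3 -m jog '[[[0,0,-0.001],[0,0,0],0],[[0,0,-0.003],[0,0,0],0],[[0,0,-0.006],[0,0,0],0],[[0,0,-0.006],[0,0,0],0]]'; python3 - <<'E'
from h import *
manip.get_image('wrist')
for t in('domed_tube','straight_tube'):
    print(t,[(d['bbox'],d['confidence']) for d in manip.masks_of('wrist',t)[:2]])
print(manip.sense()['contact_force'])
E
```

```text
time: 20.12
ee_pos: [564.6, -304.9, 177.2]
tool_rot: [-3.141, -0.0, 1.154]
contact_force: [0.2, 0.2, 0.2]
opening: 18.0
domed_tube [([291.3, 256.3, 348.1, 373.9], 0.86)]
straight_tube [([271.0, 208.1, 417.0, 441.3], 0.68)]
[-0.88536745 -0.36000266 -0.40264828]
```

```bash
python3 -m jog '[[[0,0,-0.006],[0,0,0],0],[[0,0,-0.016],[0,0,0],0],[[0,0,-0.03],[0,0,0],0],[[0,0,-0.045],[0,0,0],0],[[0,0,-0.06],[0,0,0],0],[[0,0,-0.075],[0,0,0],0],[[0,0,-0.09],[0,0,0],0],[[0,0,-0.105],[0,0,0],0],[[0,0,-0.12],[0,0,0],0],[[0,0,-0.13],[0,0,0],0],[[0,0,-0.13],[0,0,0],0]]'; python3 - <<'E'
from h import *
np.set_printoptions(precision=1,suppress=True)
c=manip.get_calibration('wrist')
for cam in('wrist','scene','top'):
    im=manip.get_image(cam); cv2.imwrite(f'pics/{cam}10.png',im[:,:,::-1])
    for t in('domed_tube','tube_mid','straight_tube','carrier_grip','hook_seat'): print(cam,t,[(np.array(d['xy']),round(d['confidence'],2)) for d in manip.mark_of(cam,t)[:2]])
    for t in('domed_tube','straight_tube'): print(cam,t,[(np.array(d['bbox']),round(d['confidence'],2)) for d in manip.search_frame(cam,t)[:2]])
def px(cam,w):
    k=manip.get_calibration(cam);M=np.linalg.inv(np.array(k['cam_to_world']));q=M[:3,:3]@np.array(w)+M[:3,3];f=240/np.tan(np.radians(k['fovy'])/2)
    return k['cx']+f*q[0]/-q[2],k['cy']-f*q[1]/-q[2]
p,r,s=pose();print(p,s['opening'])
for cam in('wrist','scene'):print(cam,'expected tube bottom',px(cam,[564.6,-304.9,p[2]-6-98]),'mid',px(cam,[564.6,-304.9,p[2]-6-44]),'bottom if left behind',px(cam,[564.6,-304.9,66]))
E
```

```text
time: 21.65
ee_pos: [564.8, -305.1, 308.4]
tool_rot: [3.14, 0.0, 1.154]
contact_force: [0.2, -0.2, 0.6]
opening: 18.2
wrist domed_tube [(array([326.4, 246.8]), 0.55)]
wrist tube_mid [(array([321.6, 280.9]), 0.57)]
wrist straight_tube []
wrist carrier_grip []
wrist hook_seat [(array([359.1, 271.7]), 0.7)]
wrist domed_tube [(array([293.7, 236.8, 348.5, 372.5]), 0.82)]
wrist straight_tube []
scene domed_tube [(array([387.9, 250.3]), 0.98)]
scene tube_mid [(array([390.7, 218.9]), 0.87), (array([387.1, 248.4]), 0.56)]
scene straight_tube []
scene carrier_grip [(array([387.9, 284.7]), 0.78)]
scene hook_seat [(array([404.7, 308.9]), 0.71)]
scene domed_tube [(array([380.5, 184.3, 401. , 250. ]), 0.66)]
scene straight_tube [(array([388.6, 291.8, 400.6, 333.2]), 0.56)]
top domed_tube []
top tube_mid []
top straight_tube [(array([448.6, 251.3]), 0.49)]
top carrier_grip [(array([438.6, 239.8]), 0.81), (array([458.1, 241.9]), 0.19)]
top hook_seat [(array([438.7, 234.6]), 0.59)]
top domed_tube []
top straight_tube []
[ 564.6 -304.9  307.3] 17.760997653436693
wrist expected tube bottom (np.float64(318.7853452029731), np.float64(247.9052085450998)) mid (np.float64(318.58190408160914), np.float64(286.9555190523734)) bottom if left behind (np.float64(319.04193049969246), np.float64(198.6539291512501))
scene expected tube bottom (np.float64(385.3237561664835), np.float64(247.59437226618147)) mid (np.float64(388.38788501978854), np.float64(215.49047040954463)) bottom if left behind (np.float64(378.35293244702166), np.float64(320.63002163455985))
```

The tube is held: both cameras put its bottom end where expected for a grip at the stopper (z ≈ 203), clear of the carrier. Next I tilt it about the jaw axis, swinging it up and to the left, in two halves.

```bash
python3 -m jog '[[[0,0,-0.015],[0,0,0],0],[[0,0,-0.03],[0,0,0],0],[[0.033,0,-0.033],[0,0.15,0],0],[[0.065,0,-0.04],[0,0.3,0],0],[[0.096,0,-0.052],[0,0.45,0],0],[[0.124,0,-0.068],[0,0.6,0],0],[[0.15,0,-0.089],[0,0.75,0],0],[[0.15,0,-0.089],[0,0.75,0],0]]' 40; python3 - <<'E'
from h import *
np.set_printoptions(precision=3,suppress=True)
p,r,s=pose();print(s['joint_positions'],r.apply([0,0,1]),r.apply([1,0,0]))
E
```

```text
time: 23.85
ee_pos: [625.1, -168.3, 396.9]
tool_rot: [3.14, -0.749, 1.155]
contact_force: [-0.6, -0.0, -0.8]
opening: 17.9
[-0.648  0.252  0.951  0.812  1.991  0.096] [ 0.276  0.622 -0.733] [0.296 0.67  0.681]
```

```bash
python3 -m jog '[[[0.033,0,-0.003],[0,0.15,0],0],[[0.065,0,-0.01],[0,0.3,0],0],[[0.096,0,-0.022],[0,0.45,0],0],[[0.124,0,-0.038],[0,0.6,0],0],[[0.15,0,-0.059],[0,0.76,0],0],[[0.15,0,-0.059],[0,0.76,0],0],[[0.15,0,-0.059],[0,0.76,0],0],[[0.15,0,-0.059],[0,0.76,0],0],[[0.15,0,-0.059],[0,0.76,0],0],[[0.15,0,-0.059],[0,0.76,0],0],[[0.15,0,-0.059],[0,0.76,0],0],[[0.15,0,-0.059],[0,0.76,0],0]]' 40; python3 - <<'E'
from h import *
np.set_printoptions(precision=2,suppress=True)
p,r,s=pose();print(s['joint_positions'],s['joint_vel'],r.apply([0,0,1]))
for cam in('scene','top','wrist'):
    im=manip.get_image(cam); cv2.imwrite(f'pics/{cam}11.png',im[:,:,::-1])
    for t in('domed_tube','tube_mid','straight_tube','carrier_grip','hook_seat','clamp_face'): print(cam,t,[(np.array(d['xy']),round(d['confidence'],2)) for d in manip.mark_of(cam,t)[:1]])
def px(cam,w):
    k=manip.get_calibration(cam);M=np.linalg.inv(np.array(k['cam_to_world']));q=M[:3,:3]@np.array(w)+M[:3,3];f=240/np.tan(np.radians(k['fovy'])/2)
    return np.array([k['cx']+f*q[0]/-q[2],k['cy']-f*q[1]/-q[2]])
for cam in('wrist','scene','top'):print(cam,'exp bottom',px(cam,p+r.apply([0,0,104])),'mid',px(cam,p+r.apply([0,0,50])))
X=np.array([np.cos(-.418),np.sin(-.418),0]);Y=np.array([-X[1],X[0],0]);g=np.array([547.,-346,0])
for cam in('scene','top'):print(cam,'exp grip',px(cam,g+[0,0,159]),'exp hook',px(cam,g+X*28.75+[0,0,120]),'exp straight',px(cam,g-Y*45+[0,0,66]))
E
```

```text
time: 25.35
ee_pos: [653.5, -104.2, 541.6]
tool_rot: [-3.141, -1.51, 1.153]
contact_force: [0.8, -0.2, -0.2]
opening: 17.3
[-0.69  0.24  1.08  1.58  1.85  0.24] [-0. -0. -0.  0. -0.  0.] [ 0.4   0.91 -0.06]
scene domed_tube [(array([385.8, 290.7]), 0.27)]
scene tube_mid []
scene straight_tube []
scene carrier_grip [(array([387.5, 283.3]), 0.75)]
scene hook_seat [(array([407. , 309.8]), 0.66)]
scene clamp_face []
top domed_tube [(array([309. , 128.8]), 0.73)]
top tube_mid [(array([332.8, 143.7]), 0.89)]
top straight_tube [(array([445.6, 254. ]), 0.43)]
top carrier_grip [(array([441. , 241.5]), 0.88)]
top hook_seat [(array([439.9, 234.6]), 0.72)]
top clamp_face [(array([418.2, 230.7]), 0.75)]
wrist domed_tube [(array([324. , 248.5]), 0.78)]
wrist tube_mid [(array([322.7, 284.6]), 0.65)]
wrist straight_tube []
wrist carrier_grip []
wrist hook_seat [(array([327. , 248.6]), 0.25)]
wrist clamp_face []
wrist exp bottom [318.73 248.38] mid [318.5  287.51]
scene exp bottom [358.11  10.11] mid [364.12   7.97]
top exp bottom [308.39 131.25] mid [333.17 141.44]
scene exp grip [390.44 287.31] exp hook [406.38 308.15] exp straight [392.47 356.06]
top exp grip [438.62 239.94] exp hook [439.54 232.86] exp straight [446.47 252.66]
```

The tube is in line with the tool and level: bottom and middle land within 3 px of prediction in both the wrist and top views. The carrier's marks match the clamp position and the arm is still, so I hand in.

```bash
python3 -c "
from station import manip
print(manip.finish_job())"
```

```text
the job is handed in; nothing more can be done
None
```

The job is handed in and the station reported no verdict. All my checks that gave a reading passed.

**What I did:**
- Gripped the carrier by its black grip and hooked it on about 170 mm short of the clamp's stop face.
- Slid it along the rail until the sideways force rose to about 10 N and the wrist picture showed it touching the clamp.
- Let go, drew out the white domed tube and laid it over by swinging it about the jaw axis.

**Last checks, just before handing in:**
- **Tube:** it is held at the stopper and level to about 3.5°, with its middle and bottom at a height of about 535–540 mm. Both ends lay within about 3 px of prediction in the wrist and top views, and the arm was at rest.
- **Carrier:** its grip and hook marks stayed within about 4 px of the expected place at the clamp.
- **Straight tube:** the top view still found it in its bore, but with low confidence (0.43).

**Checks that were weak or disagreed:**
- In the last scene view the straight tube was not found. The domed tube gave only a low-confidence mark (0.27) near the carrier, which I took as false because the tube was near that picture's top edge.
- The stopper gripped at about 17.5 mm opening against a nominal 21 mm, but it held steady throughout.
- The wrist and top cameras disagreed by about 3 mm on where the bar lay. I settled that with a closer look before hooking.
- I did not measure the timer, forceps, dropper, dish or caliper again at the end; the arm stayed clear of them throughout.

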